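Hold the stop collar on the flat of the focus-drive shaft

ROBOT

A 6-joint arm with a two-finger parallel gripper is mounted at the origin on the work surface. World frame = base frame: x ahead of the robot, y to its left, z up, the work surface at z = 0. Lengths are in m, angles in rad, forces in N, time in s.
With the tool pointing down it reaches from about 0.325 to 0.775 m from the base axis. Payload 5.5 kg.
Tool frame: the origin (TCP) lies on the centre line of the jaws, within the pads' length; the fingertips stand 25 mm ahead of it and the grasp point (between the pads) lies 6 mm ahead of it; z points along the fingers, y is the line along which they close (so a half turn about z gives the same grasp; the last joint's range is limited). The gripper opens to 85 mm and grips with 20 to 120 N. Pads are 22 mm wide; open, the fingers measure 114 mm over their backs; the gripper's body (76 mm by 85 mm) begins 54 mm behind the grasp point. The pads swing forward as they close: fully open they stand 13 mm farther back than shut.
Start: joints at [1.189, 0.091, 1.231, -0, 1.82, -0.057], TCP at [0.191, 0.569, 0.256] pointing down, gripper open.
Joint ranges: [-2.87, 2.87], [-0.86, 2.18], [0.17, 2.46], [-1.51, 4.65], [0.06, 2.69], [-2.65, 2.65]. Speed limits (rad/s): [2.57, 2.57, 3.01, 3.14, 3.14, 3.14].

INTERFACE

Orientations are given as a unit quaternion [x, y, z, w].
In Python, from rig import bot gives the robot as it stands.
- The arm moves only by the tool servo_tool, never from a script. Its argument "increments" is a list that holds one entry, the list of rows, each a list of 5 numbers: the shift along the tool's x, y, z in cm, then the turn about the tool's z in degrees, then the opening in per cent of the stroke, from 0 (shut) to 100 (fully open). A call has 1 to 20 rows; each row shifts and turns the commanded pose from where the row before left it, along the tool's axes as they then stand; what a row does not reach is not made up. A row lasts 1/10 s, in which the tool goes at most 50 mm and 8.59 degrees, less where a joint would pass 70% of its speed; a pose out of reach is approached as far as the arm can. A call is refused whole if a number of a shift passes 5 or a number of a turn 8.59, either way. A call with a gripper value outside its range is refused whole. The fingers move at their own pace and stop on an object; "squeeze" is the grip in N (left out, the last holds). Time passes only in rows, so rows that do not move let the fingers close. It gives the time, the measured TCP pose, the force, the opening and the grip force at its end, in the units of the state.
- bot.read_state(): the state, without advancing time (a new reading comes with each control period).
- bot.get_image(name): name is "scene" or "top" or "wrist"; returns the picture (384x512x3 uint8, red, green, blue); there is no depth.
- bot.camera_info(name): a dict with "mtx" (3x3 intrinsics, pixels), "k1" (the pictures are not rectified: a ray, as slopes to the right and down, at radius r is drawn at 1 + k1 r^2 times it, then the intrinsics apply), "R" (3x3) and "t" (3): a world point X has camera coordinates R X + t; the wrist camera has in their place "tool_from_camera" (4x4, takes a point from camera to tool coordinates, whose origin is the TCP and whose axes are the flange's). Camera axes: x right, y down, z forward; pixel columns grow to the right and rows downward; lengths in m; the calibration is good to about 2 mm. A picture is of the moment at which its call begins: read the wrist's pose just before it. camera_info takes no time and is no camera call.
- bot.job_done(): hands the job in; it is judged then, once.
Trained networks look in the newest picture that a camera, given by its name, has taken for a name from the list of things; names that differ only in an ending like _2 or _b are one class to them, and where a whole thing is asked for, a point or a joint stands for the part that bears it (a point fixed in the world has none). Each returns a list of dicts, best first, with "confidence" (0 to 1); they miss things now and then, are a little off and sometimes report something else, mostly with a low value. They report only what shows in the picture. A call takes as long as a camera call. They do not tell look-alikes from the thing itself.
- bot.masks_of(thing, camera): "mask" (384x512 bool, what is visible of it).
- bot.mark_of(thing, camera): "position" ([x, y, z] in m, in world coordinates, good to about 4 mm: a listed point, or the origin of a listed thing).
The state is a dict: "t": time; "joint_pos": joint angles; "joint_velocities": joint speeds; "joint_torque": joint torques, N m; "ee_pos": TCP position; "tool_rot": TCP orientation; "force": force on the tool from outside, world axes, zero at the start; "torque": the same for the moment, N m; "finger_gap": finger opening in m; "grip_force": force on a finger pad.
Only numpy, scipy, OpenCV 4.12 (cv2) and the standard library are available. Lean on these libraries where they do the work, as an engineer would, in place of code of your own. Each camera call takes 0.05 s, during which the arm holds its last target. There are 200 camera calls.

TASK

On the microscope focus drive, take hold of the upright shaft above the blue collar, feel for its set-screw flat (painted orange) and turn the shaft until the flat faces the yellow mark, the side to which the collar's brass thumb-screw already points. Then grip the collar, raise it straight up the shaft until its thumb-screw is level with the middle of the flat, without turning it away from the mark, and finish while still holding it there, on the shaft, ready for me to tighten the screw. Leave everything else on the desk where it is.

Things in the scene. Friction and masses are not known exactly. Their poses are not given: they have to be found in the camera images.
- drive: Grey focus drive fixed to the desk, 130 x 100 x 60 mm, feet to 85 mm along x, hand knobs to 78 mm along y. Origin on the desk under the shaft's axis; z up, x points to the side with the yellow mark. Its cover is 63 mm above the desk; on it a round boss, 32 mm diameter, whose top (the shoulder carrying the collar) is 90 mm above the desk.
- mark (a point): Outer end of the yellow painted line (30 x 10 mm) on top of the drive's cover, 53 mm from the shaft's axis along the drive's x, 64 mm above the desk.
- flat (a point): Middle of the orange set-screw flat on one side of the shaft: 30 mm long (the shaft's top 30 mm, 110 to 140 mm above the desk), 15 mm wide, 6.5 mm from the shaft's axis; this point is 126 mm above the desk. x points out of the flat, away from the axis; z up. Fingers closed across flat and back are 16.5 mm apart; across the round sides 20 mm.
- shaft_top (a point): Centre of the upper end of the vertical steel shaft, on its axis, 140 mm above the desk; an orange 6 mm stripe on the end lies along the flat. The shaft is 20 mm in diameter and rises 50 mm from the shoulder. It turns either way without a stop, against a stiff bearing (about 0.06 N m), and stays where it is left.
- collar_center (a point): Centre of the blue stop collar, half-way up. It is a loose ring round the shaft, 50 mm outer diameter, 25 mm bore, 16 mm high, about 70 g, resting at the start on the shoulder with this point 98 mm above the desk. x points to its thumb-screw, z up.
- screw (a point): Middle of the brass thumb-screw head on the collar, 33 mm from the collar's centre along the collar's x and at the same height; the head is 11 mm in diameter and ends 38 mm from the centre. At the start it points to the yellow mark, give or take 5 degrees.
- driver: Bystander: red-handled screwdriver, 170 mm, lying beside the drive. Origin at its underside.
- canister: Bystander: small black canister with grey cap, 34 mm in diameter, 50 mm high, beside the drive. Origin at its underside.
- mouse: Bystander: white computer mouse, 105 x 60 x 32 mm. Origin at its underside.
- objective: Bystander: metal microscope objective standing on end, 34 mm in diameter, 46 mm high. Origin at its underside.
Things that resemble listed ones, but are neither listed nor needed, are in the scene too. What is meant by the part that bears collar_center is not green or red, and is the smaller of those in its own colour.

How it is judged:
On the way:
1. with the collar still resting on its shoulder and its screw at the mark, the shaft is turned until its flat faces the screw (y of screw in the frame of flat between -0.0095 and 0.0095 m and x of screw in the frame of flat above 0.01 m and y of screw in the frame of drive between -0.012 and 0.012 m and x of screw in the frame of drive above 0.01 m and z of screw in the frame of flat below -0.022 m), for 0.3 s.
At the end, for the whole second after the job is handed in: The fingers hold the collar (over 3 N) upright round the shaft, screw within 8 mm of the height of the flat's middle, flat facing the screw within about 16 degrees, screw pointing to the mark within about 20 degrees; no bystander has moved 30 mm (y of screw in the frame of flat between -0.0095 and 0.0095 m and x of screw in the frame of flat above 0.01 m and y of screw in the frame of drive between -0.012 and 0.012 m and x of screw in the frame of drive above 0.01 m and z of screw in the frame of flat between -0.008 and 0.008 m and horizontal distance between collar_center and shaft_top below 0.006 m and angle between collar_center's own z axis and vertical below 0.2 rad and contact force between the fingers and collar above 3 N and distance of each of driver, canister, mouse, objective from where it was at the start of the episode below 0.03 m); the arm keeps its last pose, push and grip.
It fails at once if the collar is pulled off the top of the shaft (height (world z) of collar_center above 0.148 m).
It fails at once if a bystander is moved by 30 mm or more (distance of any of driver, canister, mouse, objective from where it was at the start of the episode above 0.03 m).
It also fails if it takes over 58 s, if anything falls off the work surface, if the arm or the gripper's body presses on something with over 40 N, if the wrist force passes 120 N, or if a joint passes its speed limit or range.

## Working session

There is one attempt and no reset: what is moved stays moved. The work goes in short steps, Python scripts to look and compute and a tool call to move; the robot and the scene stay as the last step left them, time stands still between calls to the robot, and variables do not carry over. Pictures are saved under pics/ and viewed, at most 10 in all, crops included, and the job is handed in when it is done.

Besides the shell and the picture viewer there is one more tool, called as name(argument=value, ...), one argument or row to a line, values as JSON. servo_tool: Moves the arm, as the interface text tells. Its arguments: {"type":"object","properties":{"increments":{"type":"array","items":{"type":"array","items":{"type":"array","items":{"type":"number"}}}},"squeeze":{"type":"number"}},"required":["increments"]}

```bash
mkdir -p pics; ls
cat > h.py <<'E'
from rig import bot
import numpy as np, cv2
def save(img,n,s=1.5):
    cv2.imwrite('pics/'+n,cv2.resize(np.ascontiguousarray(img[:,:,::-1]),None,fx=s,fy=s))
def proj(c,X,info=None):
    i=bot.camera_info(c); p=np.array(i['R'])@np.array(X)+np.array(i['t']); s=p[:2]/p[2]; s=s*(1+i['k1']*(s@s)); M=np.array(i['mtx']); return (M[:2,:2]@s+M[:2,2])
E
python3 - <<'E'
from h import *
for c in ('scene','top'):
    im=bot.get_image(c); save(im,c+'0.png',1.5)
    for th in ('drive','mark','flat','shaft_top','collar_center','screw'):
        for d in bot.mark_of(th,c)[:4]: print(c,th,np.round(d['position'],3),round(d['confidence'],2),proj(c,d['position']).round())
print({k:np.round(v,4).tolist() for k,v in bot.read_state().items()})
E
```

```text
pics
scene drive [ 0.53  -0.047  0.001] 0.8 [259. 193.]
scene mark [ 0.565 -0.085  0.065] 0.8 [243. 176.]
scene flat [ 0.524 -0.052  0.122] 0.64 [261. 163.]
scene shaft_top [ 0.527 -0.042  0.14 ] 0.44 [262. 161.]
scene collar_center [ 0.565 -0.238  0.011] 0.87 [218. 159.]
scene collar_center [ 0.695 -0.115  0.009] 0.61 [201. 200.]
scene collar_center [ 0.527 -0.044  0.099] 0.5 [261. 171.]
scene collar_center [0.505 0.108 0.008] 0.49 [297. 222.]
scene screw [ 0.561 -0.19   0.016] 0.84 [226. 166.]
scene screw [ 0.665 -0.084  0.009] 0.82 [215. 202.]
scene screw [ 0.548 -0.075  0.096] 0.61 [249. 168.]
scene screw [0.528 0.121 0.008] 0.49 [293. 228.]
top drive [ 0.528 -0.053 -0.   ] 0.96 [277. 198.]
top mark [ 0.563 -0.091  0.064] 0.62 [292. 183.]
top flat [ 0.526 -0.053  0.127] 0.47 [279. 197.]
top shaft_top [ 0.527 -0.048  0.139] 0.42 [278. 197.]
top collar_center [ 0.533 -0.05   0.099] 0.8 [278. 195.]
top collar_center [ 0.564 -0.239  0.011] 0.75 [344. 183.]
top collar_center [ 0.697 -0.113  0.013] 0.67 [298. 136.]
top collar_center [0.503 0.102 0.005] 0.56 [221. 208.]
top screw [ 0.667 -0.084  0.009] 0.91 [287. 147.]
top screw [ 0.56  -0.191  0.013] 0.55 [327. 185.]
{'t': 0.7, 'joint_pos': [1.1893, 0.0911, 1.2307, 0.0, 1.8198, -0.0567], 'joint_velocities': [0.0004, -0.0032, -0.0015, -0.0011, 0.0009, -0.0001], 'joint_torque': [-0.0, -45.8309, -41.7985, 0.0002, 0.0005, -0.0], 'ee_pos': [0.1915, 0.5686, 0.2563], 'tool_rot': [0.1617, 0.9868, 0.0, -0.0], 'force': [0.3958, 0.5068, 0.3267], 'torque': [0.0246, 0.0294, -0.0603], 'grip_force': 0.0, 'finger_gap': 0.0855}
```

View images.

View pics/scene0.png

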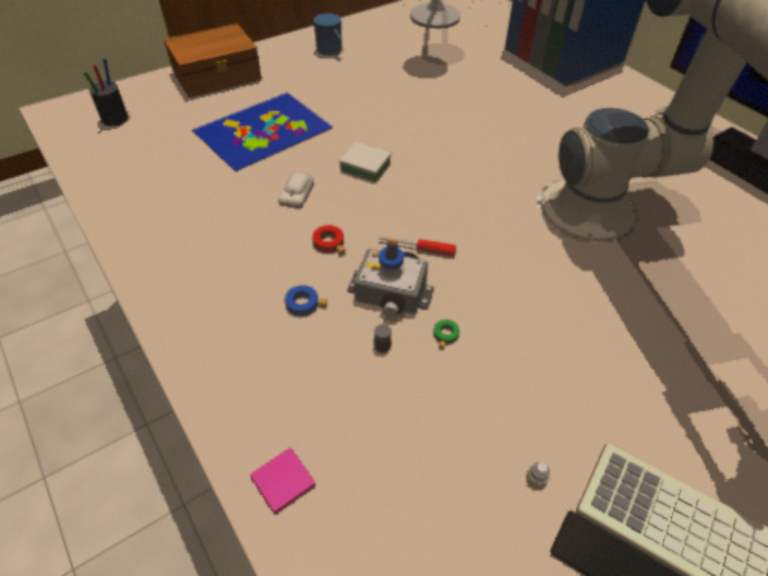

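View pics/top0.png

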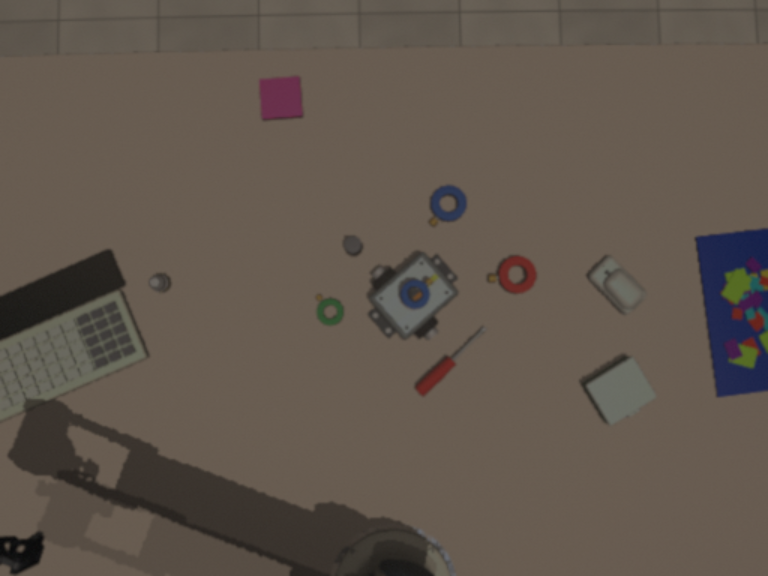

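The top view shows four rings, in original pixels: a large blue one on the desk at (298,136), red at (344,183), green at (221,208), and the small blue one on the shaft at (277,196). I choose the one on the shaft, since it is the smaller blue one. The yellow mark is at about (288,187). I'll move above it for a close crop.

servo_tool(
  increments=[
    [[-3.2, -3.0, 0, 0, 100], [-3.2, -3.0, 0, 0, 100], [-3.2, -3.0, 0, 0, 100], [-3.2, -3.0, 0, 0, 100], [-3.2, -3.0, 0, 0, 100], [-3.2, -3.0, 0, 0, 100], [-3.2, -3.0, 0, 0, 100], [-3.2, -3.0, 0, 0, 100], [-3.2, -3.0, 0, 0, 100], [-3.2, -3.0, 0, 0, 100], [-3.2, -3.0, 0, 0, 100], [-3.2, -3.0, 0, 0, 100], [-3.2, -3.0, 0, 0, 100], [-3.2, -3.0, 0, 0, 100], [-3.2, -3.0, 0, 0, 100], [-3.2, -3.0, 0, 0, 100], [0, 0, 0, 0, 100], [0, 0, 0, 0, 100]],
  ],
)

```text
t: 2.5
ee_pos: [0.5236, -0.0504, 0.2558]
tool_rot: [0.163, 0.987, 0.0, -0.001]
force: [0.6, 1.3, 0.5]
finger_gap: 0.0854
grip_force: 0.0
```

```bash
cat >> h.py <<'E'
from scipy.spatial.transform import Rotation as Ro
def wcam(s):
    i=bot.camera_info('wrist'); T=np.eye(4); T[:3,:3]=Ro.from_quat(s['tool_rot']).as_matrix(); T[:3,3]=s['ee_pos']
    return T@np.array(i['tool_from_camera']), i
def wproj(s,X):
    C,i=wcam(s); p=(np.linalg.inv(C)@np.append(X,1))[:3]; q=p[:2]/p[2]; q=q*(1+i['k1']*(q@q)); M=np.array(i['mtx']); return M[:2,:2]@q+M[:2,2]
def wback(s,px,z):  # pixels -> world points at height z
    C,i=wcam(s); M=np.array(i['mtx']); u=cv2.undistortPoints(np.array(px,float).reshape(-1,1,2),M,np.array([i['k1'],0,0,0.])).reshape(-1,2)
    d=np.c_[u,np.ones(len(u))]@C[:3,:3].T; o=C[:3,3]; return o+d*((z-o[2])/d[:,2])[:,None]
def show(names=('drive','mark','flat','shaft_top','collar_center','screw'),png=None):
    s=bot.read_state(); im=bot.get_image('wrist')
    if png: save(im,png,1.5)
    for th in names:
        for d in bot.mark_of(th,'wrist')[:3]: print(th,np.round(d['position'],4),round(d['confidence'],2),wproj(s,d['position']).round())
    R=Ro.from_quat(s['tool_rot']).as_matrix()
    print('t',s['t'],'ee',np.round(s['ee_pos'],4),'ythe',np.degrees(np.arctan2(R[1,1],R[0,1])).round(1),'gap',s['finger_gap'],'q6',s['joint_pos'][5])
    return s,im
E
python3 - <<'E'
from h import *
print(np.round(bot.camera_info('wrist')['tool_from_camera'],3))
show(png='w1.png')
E
```

```text
[[-0.001 -0.962 -0.275  0.07 ]
 [ 1.    -0.001 -0.    -0.001]
 [-0.    -0.275  0.962 -0.118]
 [ 0.     0.     0.     1.   ]]
drive [ 0.5272 -0.0497  0.004 ] 0.65 [261. 162.]
mark [ 0.5596 -0.0895  0.0622] 0.92 [235. 215.]
flat [ 0.5264 -0.0508  0.1261] 0.9 [261. 191.]
shaft_top [ 0.5361 -0.0507  0.1418] 0.63 [265. 209.]
collar_center [0.5031 0.1072 0.0067] 0.87 [389.  98.]
collar_center [ 0.5646 -0.239   0.0107] 0.87 [126. 240.]
collar_center [ 0.5289 -0.0471  0.0968] 0.8 [265. 183.]
screw [0.5318 0.1233 0.0063] 0.95 [408. 118.]
screw [ 0.5532 -0.0751  0.103 ] 0.81 [245. 220.]
screw [ 0.5566 -0.1899  0.0122] 0.69 [159. 223.]
t 2.5 ee [ 0.5236 -0.0504  0.2558] ythe 71.3 gap 0.08535672192042693 q6 -1.4048210894182773
```

View pics/w1.png

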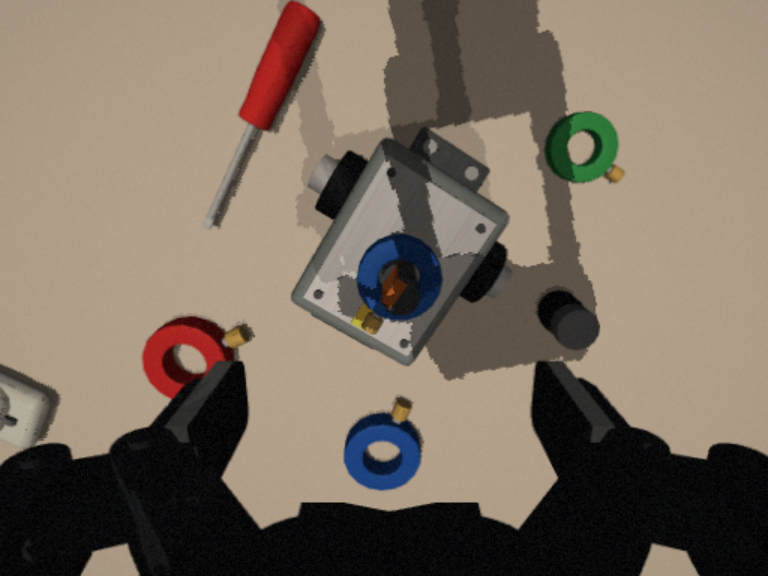

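The wrist view shows the blue collar on the shaft at about (398,277) in the enlarged picture. Its brass screw is at (370,320), beside the yellow mark. Orange shows at (395,285). I'll check it with a close crop.

Run:
```python
from h import *
im=cv2.imread('pics/w1.png')  # 1.5x
c=im[215:350,330:470]; c=cv2.resize(c,None,fx=4.2,fy=4.2,interpolation=cv2.INTER_CUBIC); c=np.clip(c.astype(float)*1.8,0,255).astype('uint8'); cv2.imwrite('pics/c1.png',c)
s=bot.read_state()
for X in ([.528,-.049,.14],[.528,-.049,.106],[.528,-.049,.063]): print(wproj(s,X)*1.5)
```

```text
[392.67418724 297.06489756]
[392.22824382 279.16331337]
[391.79450497 261.76223561]
```

View pics/c1.png

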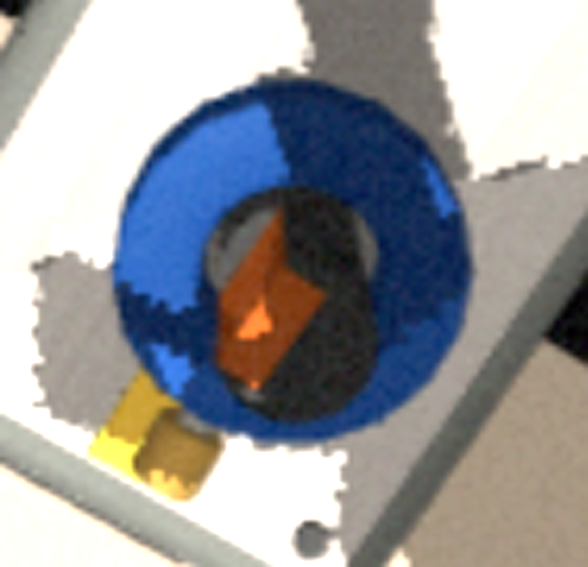

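The crop confirms the choice: small blue ring, brass screw by the yellow mark, orange flat facing left-up (about −143° in world). The mark lies at about −50°.

Run:
```python
from h import *
s=bot.read_state()
f=lambda p:(np.array(p)/4.2+[330,215])/1.5
print(wback(s,[f((310,345))],.14), wback(s,[f((293,262))],.106))
a=wback(s,[f((285,265)),f((220,355))],.14); e=a[1]-a[0]; print('edge',np.degrees(np.arctan2(e[1],e[0])),np.hypot(*e[:2]))
for q,z in (([(0,415),(260,567)],.063),([(588,215),(370,550)],.063)):
  a=wback(s,[f(p) for p in q],z); e=a[1]-a[0]; print(np.degrees(np.arctan2(e[1],e[0])))
```

```text
[[ 0.52984656 -0.04363668  0.14      ]] [[ 0.52837174 -0.04454587  0.106     ]]
edge -53.22328283391753 0.01378260504575379
39.101355544217945
-48.93258911578067
```

servo_tool(
  increments=[
    [[0, 0, 0, 7, 100], [0, 0, 0, 7, 100], [0, 0, 0, 7, 100], [0, 0, 0, 7, 100], [0, 0, 0, 7, 100], [0, 0, 0, 0, 100], [0, 0, 0, 0, 100]],
  ],
)

```text
t: 3.55
ee_pos: [0.5234, -0.0493, 0.2564]
tool_rot: [0.449, 0.893, 0.0, 0.0]
force: [0.0, -0.1, -0.1]
finger_gap: 0.0853
grip_force: 0.0
```

Run:
```python
from h import *
s,im=show(('flat','shaft_top','collar_center','screw','mark','drive'))
p=wproj(s,[.53,-.048,.12]).astype(int); print(p)
c=im[p[1]-50:p[1]+50,p[0]-50:p[0]+50]; save(np.clip(c*1.7,0,255).astype('uint8'),'c2.png',6)
```

```text
flat [ 0.526  -0.0504  0.1248] 0.72 [262. 190.]
shaft_top [ 0.5355 -0.0493  0.1411] 0.56 [273. 202.]
collar_center [ 0.7025 -0.1107  0.0115] 0.96 [344. 280.]
collar_center [ 0.5303 -0.0514  0.0954] 0.76 [265. 184.]
collar_center [0.5019 0.1056 0.0071] 0.7 [332.  30.]
screw [0.5338 0.1254 0.0097] 0.95 [368.  33.]
screw [ 0.5523 -0.0732  0.1046] 0.87 [270. 220.]
screw [ 0.6674 -0.0851  0.0128] 0.69 [336. 251.]
mark [ 0.558  -0.089   0.0639] 0.6 [264. 220.]
drive [ 0.5263 -0.0526  0.0029] 0.71 [260. 162.]
drive [ 0.5595 -0.0903  0.063 ] 0.45 [264. 221.]
t 3.55 ee [ 0.5234 -0.0493  0.2564] ythe 36.6 gap 0.08533435624469628 q6 -0.7975598191560325
[267 188]
```

View pics/c2.png

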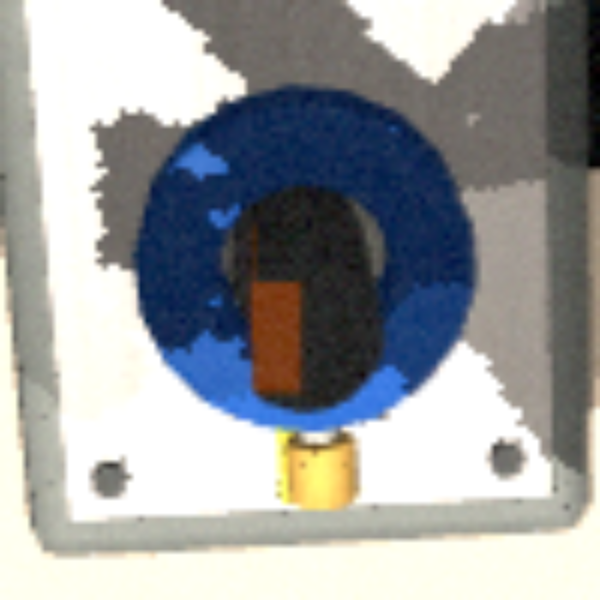

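Now aligned with the flat: in the crop its face is at the left edge x≈252, the round right edge is at x≈383, and the shaft axis is at about (304,334). The screw is at (320,472), just right of the yellow line.

Run:
```python
from h import *
s=bot.read_state()
P=wback(s,[(217+304/6,138+334/6)],.14)[0]; Q=wback(s,[(217+305/6,138+258/6)],.106)[0]
print(P,Q)
R=Ro.from_quat(s['tool_rot']).as_matrix()
for X in (P,Q,[.528,-.049,.14]): print(R.T@(np.array(X)-s['ee_pos'])*100)
```

```text
[ 0.52869523 -0.04735709  0.14      ] [ 0.52883207 -0.045916    0.106     ]
[-0.12134136  0.55295494 11.62794087]
[-1.35180408e-02  6.49605886e-01  1.50279390e+01]
[-0.21225332  0.39946256 11.62794395]
```

servo_tool(
  increments=[
    [[-0.1, 0.5, 2, 0, 100], [0, 0, 2, 0, 100], [0, 0, 2, 0, 100], [0, 0, 2, 0, 100], [0, 0, 2, 0, 60], [0, 0, 1.2, 0, 60], [0, 0, 1, 0, 50], [0, 0, 0, 0, 50]],
  ],
  squeeze=30,
)

```text
t: 4.7
ee_pos: [0.5276, -0.0474, 0.1329]
tool_rot: [0.451, 0.893, -0.0, -0.001]
force: [-0.3, 0.5, -0.9]
finger_gap: 0.0429
grip_force: 0.0
```

servo_tool(
  increments=[
    [[0, 0, 0, 0, 30], [0, 0, 0, 0, 20], [0, 0, 0, 0, 10], [0, 0, 0, 0, 0], [0, 0, 0, 0, 0], [0, 0, 0, 0, 0], [0, 0, 0, 0, 0]],
  ],
  squeeze=30,
)

```text
t: 5.4
ee_pos: [0.5305, -0.0462, 0.1359]
tool_rot: [0.45, 0.893, 0.002, 0.003]
force: [7.2, 4.0, -3.4]
finger_gap: 0.0161
grip_force: 30.0
```

Gap is 16.1 mm, so the fingers are across flat and back. The side force shows the axis is 3 mm further along tool +y; I'll correct that, then turn about +93° in the world frame.

servo_tool(
  increments=[
    [[0, 0.3, 0, 0, 0], [0, 0, 0, -5.8, 0], [0, 0, 0, -5.8, 0], [0, 0, 0, -5.8, 0], [0, 0, 0, -5.8, 0], [0, 0, 0, 0, 0]],
  ],
  squeeze=60,
)

```text
t: 6.0
ee_pos: [0.5304, -0.0455, 0.1359]
tool_rot: [0.262, 0.965, 0.0, 0.0]
force: [-5.6, 1.3, 6.7]
finger_gap: 0.0153
grip_force: 60.2
```

Run:
```python
from h import *
s=bot.read_state();print({k:np.round(s[k],3).tolist() for k in ('ee_pos','force','torque','finger_gap','tool_rot')})
show(('screw','flat'))
```

```text
{'ee_pos': [0.53, -0.046, 0.136], 'force': [-5.569, 1.263, 6.669], 'torque': [0.288, 0.755, 0.061], 'finger_gap': 0.015, 'tool_rot': [0.262, 0.965, 0.0, 0.0]}
screw [0.5331 0.1256 0.0094] 0.6 [464.  78.]
flat [ 0.5301 -0.0529  0.1272] 0.63 [246. 270.]
t 6.0 ee [ 0.5304 -0.0455  0.1359] ythe 59.7 gap 0.015303890803041736 q6 -1.1909002137338685
```

servo_tool(
  increments=[
    [[0, 0, 0, -5.8, 0], [0, 0, 0, -5.8, 0], [0, 0, 0, -5.8, 0], [0, 0, 0, -5.8, 0], [0, 0, 0, -5.8, 0], [0, 0, 0, -5.8, 0], [0, 0, 0, -5.8, 0], [0, 0, 0, -5.8, 0], [0, 0, 0, -5.8, 0], [0, 0, 0, -5.8, 0], [0, 0, 0, -5.8, 0], [0, 0, 0, -5.8, 0], [0, 0, 0, 0, 0], [0, 0, 0, 0, 0]],
  ],
)

```text
t: 7.55
ee_pos: [0.5288, -0.0452, 0.1358]
tool_rot: [-0.334, 0.942, 0.001, -0.002]
force: [-12.1, 2.5, 9.9]
finger_gap: 0.0154
grip_force: 60.0
```

Run:
```python
from h import *
s,im=show(('screw','flat'))
print({k:np.round(s[k],3).tolist() for k in ('ee_pos','force','torque','finger_gap','joint_pos')})
```

```text
screw [ 0.6659 -0.0882  0.0126] 0.79 [119. 280.]
screw [0.5331 0.1253 0.0068] 0.69 [403. 307.]
screw [ 0.5514 -0.0746  0.1001] 0.56 [188. 236.]
flat [ 0.5357 -0.0481  0.1251] 0.91 [245. 269.]
t 7.55 ee [ 0.5288 -0.0452  0.1358] ythe 129.1 gap 0.015383432609498888 q6 -2.402395893804575
{'ee_pos': [0.529, -0.045, 0.136], 'force': [-12.147, 2.5, 9.934], 'torque': [0.483, 2.061, 0.07], 'finger_gap': 0.015, 'joint_pos': [-0.15, -0.082, 1.618, 0.0, 1.61, -2.402]}
```

Shaft turned. Releasing, rising, turning back 90°, and looking.

servo_tool(
  increments=[
    [[0, 0, 0, 0, 30], [0, 0, 0, 0, 50], [0, 0, 0, 0, 50], [0, 0, -2, 0, 60], [0, 0, -3, 0, 80], [0, 0, -3, 0, 100], [0, 0, -2.2, 8, 100], [0, 0, 0, 8, 100], [0, 0, 0, 8, 100], [0, 0, 0, 8, 100], [0, 0, 0, 8, 100], [0, 0, 0, 8, 100], [0, 0, 0, 8, 100], [0, 0, 0, 8, 100], [0, 0, 0, 8, 100], [0, 0, 0, 8, 100], [0, 0, 0, 8.5, 100], [0, 0, 0, 0, 100], [0, 0, 0, 0, 100]],
  ],
  squeeze=25,
)

```text
t: 9.6
ee_pos: [0.5307, -0.0458, 0.2363]
tool_rot: [0.416, 0.91, 0.0, 0.0]
force: [-0.3, 0.4, 0.1]
finger_gap: 0.0857
grip_force: 0.0
```

Run:
```python
from h import *
s,im=show(('flat','shaft_top','collar_center','screw','mark'))
p=wproj(s,[.529,-.046,.12]).astype(int); print(p, s['ee_pos'])
c=im[p[1]-50:p[1]+50,p[0]-50:p[0]+50]; save(np.clip(c*1.7,0,255).astype('uint8'),'c3.png',6)
```

```text
flat [ 0.5341 -0.0505  0.1277] 0.75 [260. 203.]
shaft_top [ 0.5346 -0.0497  0.1424] 0.71 [261. 209.]
shaft_top [ 0.4073 -0.1136 -0.0008] 0.42 [135. 135.]
collar_center [0.5017 0.1054 0.0095] 0.96 [338.  30.]
collar_center [ 0.5309 -0.0468  0.095 ] 0.74 [260. 185.]
collar_center [ 0.5658 -0.2379  0.0097] 0.67 [180. 297.]
screw [ 0.6691 -0.086   0.0118] 0.86 [326. 264.]
screw [0.5328 0.1256 0.0092] 0.85 [375.  36.]
screw [ 0.5529 -0.0747  0.0988] 0.66 [258. 226.]
mark [ 0.56   -0.0887  0.0623] 0.72 [254. 226.]
t 9.6 ee [ 0.5307 -0.0458  0.2363] ythe 40.9 gap 0.08568295671907022 q6 -0.8636484269447138
[258 191] [ 0.5306931  -0.04575519  0.23626471]
```

View pics/c3.png

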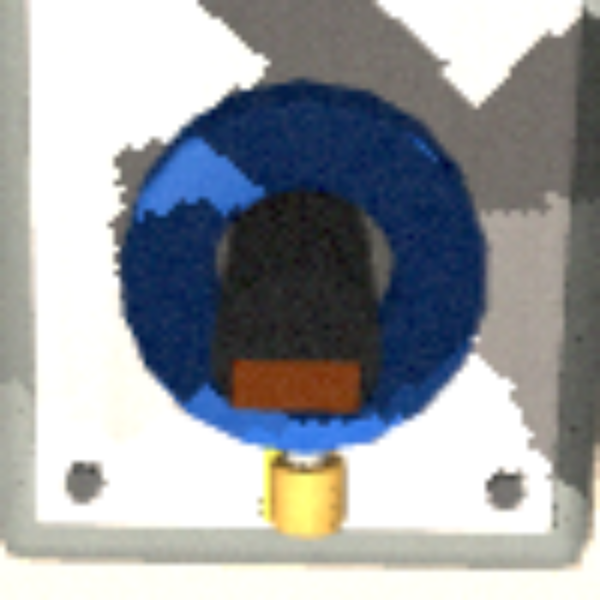

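Run:
```python
from h import *
s=bot.read_state(); R=Ro.from_quat(s['tool_rot']).as_matrix()
f=lambda x,y:(208+x/6,141+y/6)
for p,z in ((f(304,265),.106),(f(298,350),.14),(f(308,500),.1),(f(232,408),.14),(f(360,412),.14)):
  P=wback(s,[p],z)[0]; print(P.round(4),(R.T@(P-s['ee_pos'])*100).round(2))
```

```text
[ 0.5285 -0.0453  0.106 ] [ 0.17 -0.13 13.03]
[ 0.5286 -0.0464  0.14  ] [ 0.08 -0.19  9.63]
[ 0.5524 -0.0723  0.1   ] [-3.44 -0.08 13.63]
[ 0.5274 -0.0569  0.14  ] [-0.64 -0.97  9.63]
[ 0.5391 -0.0475  0.14  ] [-0.69  0.53  9.63]
```

servo_tool(
  increments=[
    [[0.1, -0.15, 2.5, 0, 100], [0, 0, 2.5, 0, 100], [0, 0, 2.5, 0, 100], [0, 0, 2.0, 0, 100], [0, 0, 1.5, 0, 100], [0, 0, 1.2, 0, 100], [0, 0, 1.1, 0, 100], [0, 0, 0, 0, 85], [0, 0, 0, 0, 75]],
  ],
  squeeze=20,
)

```text
t: 10.8
ee_pos: [0.529, -0.046, 0.1038]
tool_rot: [0.417, 0.909, 0.0, 0.0]
force: [-0.9, 0.3, 0.1]
finger_gap: 0.0641
grip_force: 0.0
```

servo_tool(
  increments=[
    [[0, 0, 0, 0, 68], [0, 0, 0, 0, 64], [0, 0, 0, 0, 60], [0, 0, 0, 0, 56], [0, 0, 0, 0, 50], [0, 0, 0, 0, 45], [0, 0, 0, 0, 40], [0, 0, 0, 0, 40]],
  ],
  squeeze=20,
)

```text
t: 11.6
ee_pos: [0.5293, -0.0459, 0.1043]
tool_rot: [0.417, 0.909, 0.0, 0.001]
force: [-1.0, 1.2, 5.1]
finger_gap: 0.0502
grip_force: 20.8
```

servo_tool(
  increments=[
    [[0, 0, 0, 0, 40], [0, 0, -0.4, 0, 40], [0, 0, -0.4, 0, 40], [0, 0, -0.4, 0, 40], [0, 0, -0.4, 0, 40], [0, 0, -0.4, 0, 40], [0, 0, -0.4, 0, 40], [0, 0, -0.4, 0, 40], [0, 0, 0, 0, 40], [0, 0, 0, 0, 40], [0, 0, 0, 0, 40]],
  ],
  squeeze=35,
)

```text
t: 12.7
ee_pos: [0.5287, -0.0459, 0.131]
tool_rot: [0.417, 0.909, -0.0, -0.0]
force: [-0.4, -0.4, -0.8]
finger_gap: 0.0494
grip_force: 36.3
```

Run:
```python
from h import *
s,im=show(('flat','shaft_top','collar_center','screw','mark'),png='w4.png')
print(s['force'],s['torque'],s['grip_force'])
c=bot.get_image('scene')
for th in ('collar_center','screw'):
    for d in bot.mark_of(th,'scene')[:4]: print('scene',th,np.round(d['position'],3),round(d['confidence'],2))
```

```text
flat [ 0.5336 -0.0492  0.125 ] 0.95 [265. 277.]
shaft_top [ 0.5312 -0.05    0.1422] 0.81 [259. 299.]
collar_center [0.5032 0.1063 0.0074] 0.78 [378.   2.]
collar_center [ 0.5642 -0.2406  0.0103] 0.56 [153. 367.]
collar_center [6.231e-01 5.810e-02 6.000e-04] 0.24 [436. 166.]
screw [0.5329 0.1282 0.007 ] 0.81 [431.   8.]
screw [ 0.5534 -0.0719  0.127 ] 0.63 [265. 338.]
mark [6.22e-01 6.03e-02 2.00e-04] 0.23 [437. 163.]
t 12.7 ee [ 0.5287 -0.0459  0.131 ] ythe 40.7 gap 0.04941561981989854 q6 -0.8609235741837309
[-0.41618406 -0.43834574 -0.83634878] [ 0.03692394  0.0101745  -0.03502892] 36.28121844492853
scene collar_center [ 0.701 -0.113  0.01 ] 0.81
scene collar_center [0.505 0.108 0.011] 0.75
scene collar_center [ 0.565 -0.239  0.011] 0.64
scene collar_center [ 0.526 -0.046  0.122] 0.6
scene screw [ 0.559 -0.193  0.014] 0.9
scene screw [ 0.668 -0.088  0.011] 0.74
scene screw [0.528 0.12  0.009] 0.61
scene screw [ 0.549 -0.076  0.125] 0.5
```

View pics/w4.png

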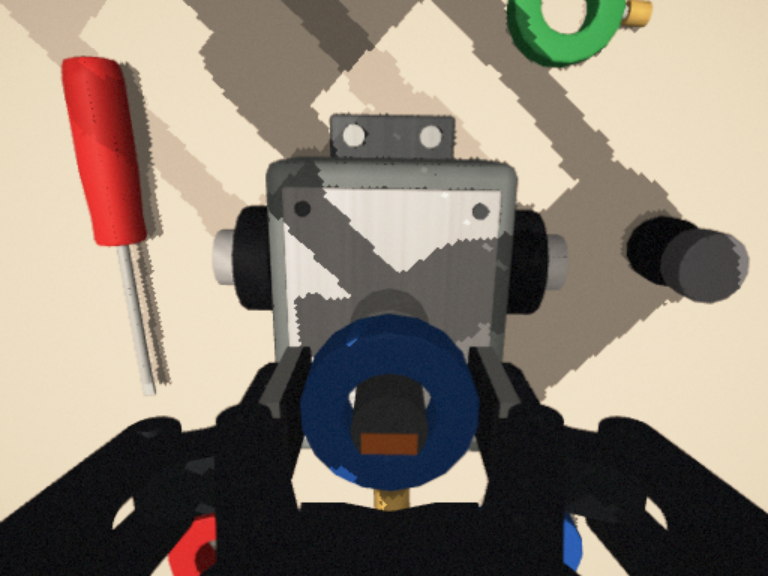

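The collar is held level around the shaft at about (390,402). Its screw at (392,498) lines up with the flat at (389,444), and it is about 27 mm higher than at the start, so z ≈ 0.125 m. Handing in.

```bash
python3 -c "
from rig import bot
print(bot.job_done())"
```

```text
the job is handed in; nothing more can be done
None
```

I turned the shaft about 92° so its flat faces the yellow mark, then raised the collar about 27 mm; its screw is at about 125 mm, against 126 mm for the middle of the flat. I handed the job in with the gripper still holding the collar at about 36 N and the screw pointing at the mark, though the hand-in returned no verdict.

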